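# Show the packer which tub goes into which tray

## Robot

A 6-joint arm with a two-finger parallel gripper is mounted at the origin on the work surface. World frame = base frame: x ahead of the robot, y to its left, z up, the work surface at z = 0. Lengths are in m, angles in rad, forces in N, time in s.
With the tool pointing down it reaches from about 0.2 to 0.875 m from the base axis. Payload 3.4 kg.
Tool frame: the origin (TCP) lies between the finger pads; the fingertips stand 25 mm ahead of it and the grasp point (between the pads) lies 6 mm ahead of it (r.nose_length is the z of the fingertips in the tool frame, in m); z points along the fingers, x is the direction in which the jaws open and shut, and the axes are right-handed (so a half turn about z gives the same grasp; the last joint's range is limited). The gripper opens to 94 mm and grips with 3 to 60 N. Pads are 16 mm wide; open, the fingers measure 119 mm over their backs; the gripper's body (75 mm by 177 mm) begins 78 mm behind the grasp point.
Start: joints at [1.019, 0.276, 1.505, -0, 1.361, -0.121], TCP at [0.24, 0.522, 0.23] pointing down, gripper open.
Joint ranges: [-2.89, 2.89], [-0.75, 2.08], [0.22, 2.7], [-1.18, 4.32], [0.11, 2.71], [-2.7, 2.7]. Speed limits (rad/s): [2.57, 2.57, 3.14, 3.14, 3.14, 3.14].

## Interface

Orientations are given as a unit quaternion [w, x, y, z].
In Python, from plant import r, gripper_to, inverse_kinematics, vision, models, telemetry gives the robot as it stands. Calls block until the motion is done:
- r.move_to(position, orientation): joint-space move of the TCP to a pose.
- r.move_l(position, rot=None, vel=0.15, guard=None): straight line of the TCP; rot=None keeps the orientation; vel is the mean speed in m/s. With guard (N) it stops when the force on the tool has changed by that much, and returns True; else False.
- r.movej(angles): joint-space move.
- gripper_to(opening, f_grip=None): finger opening in m; f_grip is the grip in N (None keeps the last); returns when the fingers have stopped.
- r.hold(seconds).
- inverse_kinematics(position, orientation): joint angles nearest the present ones, or None.
- vision.snapshot(name): name is "side" or "top"; returns the picture (400x640x3 uint8, red, green, blue); there is no depth.
- vision.get_calibration(name): a dict with "fx", "fy", "cx", "cy" (pixels), "position" and "orientation" of the camera in the world. Camera axes: x right, y down, z forward; pixel columns grow to the right and rows downward; lengths in m; the calibration is good to about 2 mm. A picture is of the moment at which its call begins. get_calibration takes no time and is no camera call.
A pose or a line that the arm cannot do raises r.PlanningError and nothing moves.
- r.sign_off(): hands the job in, once; it reports no verdict.
Trained networks look in the newest picture that a camera, given by its name, has taken for a name from the list of things; names that differ only in an ending like _2 or _b are one class to them, and where a whole thing is asked for, a point or a joint stands for the part that bears it (a point fixed in the world has none). Each returns a list of dicts, best first, with "score" (0 to 1); they miss things now and then, are a little off and sometimes report something else, mostly with a low value. They report only what shows in the picture. A call takes as long as a camera call.
- models.boxes_of(thing, camera): "at" ([x, y, z] in m, in world coordinates, good to about 4 mm: the middle of the surface that is visible of it).
- models.regions_of(thing, camera): "pixels" (400x640 bool, what is visible of it).
- models.mark_of(thing, camera): "at" ([x, y, z] in m, in world coordinates, good to about 4 mm: a listed point, or the origin of a listed thing).
Readings, each from a call of its own:
- telemetry.current_t(): time.
- telemetry.current_joints(): joint angles.
- telemetry.current_dq(): joint speeds.
- telemetry.current_joint_efforts(): joint torques, N m.
- telemetry.current_ee_pos(): TCP position.
- telemetry.current_tool_rot(): TCP orientation.
- telemetry.current_wrist_force(): force on the tool from outside, world axes, zero at the start.
- telemetry.current_torque(): the same for the moment, N m.
- telemetry.current_opening(): finger opening in m.
Only numpy, scipy, OpenCV 4.12 (cv2) and the standard library are available. Lean on these libraries where they do the work, as an engineer would, in place of code of your own. Each camera call takes 0.05 s, during which the arm holds its last target.

## Task

Press the call button on the packing counter all the way down to call the packer, and let it go. Then show what to pack: point down at the tall round soup tub, holding the fingertips a few centimetres above the middle of its lid for two seconds, and after that point down at the middle of the empty delivery tray, with the fingertips a few centimetres above its rim, and finish there, still pointing. The tubs, boxes and trays must not be touched, moved or lifted.

Things in the scene. Friction and masses are not known exactly. Their poses are not given: they have to be found in the camera images.
- call (a joint): travel of the call button: 0 is up, 0.006 m is fully down; it moves straight down against a spring (about 5 N fully down) and comes back up by itself when let go
- call_top (a point): middle of the top face of the call button: a white round cap 40 mm across in a low round grey housing 56 mm across fixed to the counter; the top face is 22 mm above the counter, 10 mm above the housing, pressed from above; z up. It stands in any one of four places in the row nearest the robot
- soup: the tall round soup tub: cream, tapered, closed with a flat lid, 92 mm across the lid and 105 mm high, by far the tallest container on the counter; origin at the middle of its underside, z up. Loose. In the row nearest the robot
- soup_lid (a point): middle of the top of the soup tub's lid, 105 mm above the counter
- sauce: bystander: small round lidded sauce pot, cream, 64 mm across and 42 mm high; origin at the middle of its underside. Loose, in the row nearest the robot
- meal: bystander: rectangular lidded meal box, cream, 102 x 77 mm and 44 mm high; origin at the middle of its underside. Loose, in the row nearest the robot
- tray_empty: the empty delivery tray: white square open-topped box, 160 x 160 mm and 70 mm high, walls 9 mm, fixed to the counter; origin at the middle of its underside, z up. One of two like trays side by side beyond the row of containers; either may be on the left
- tray_empty_mouth (a point): middle of the mouth of the empty tray, level with its rim, 70 mm above the counter
- tray_used: bystander: the other delivery tray, same shape and size, told apart by the bowl that already stands in it
- packed: bystander: low round lidded bowl, cream, 96 mm across and 50 mm high, standing in the used tray; origin at the middle of its underside. Loose

How it is judged:
On the way, in this order (a step that is already met when the one before it is completed fails the run):
1. the call button is pressed down (at least 4.5 of its 6 mm) (value of joint call above 0.0045 m), for 0.05 s.
2. the button is let go and the fingertips point at the soup tub: the grasp point stays within 30 mm of the middle of its lid, 21 to 110 mm above it, for 1.5 s (horizontal distance between the grasp point and soup_lid below 0.03 m and z of the grasp point in the frame of soup_lid between 0.021 and 0.11 m and value of joint call below 0.002 m), for 1.5 s.
At the end, for the whole second after the job is handed in: The grasp point stays above the empty tray, within 45 mm of the middle of its mouth and 10 to 120 mm above rim level; the button is up again; every tub and box stands upright within 8 mm of where it started (horizontal distance between the grasp point and tray_empty_mouth below 0.045 m and z of the grasp point in the frame of tray_empty_mouth between 0.01 and 0.12 m and value of joint call below 0.002 m and distance of each of soup, sauce, meal, packed from where it was at the start of the episode below 0.008 m and angle between each of soup, sauce, meal, packed's own z axis and vertical below 0.1 rad); the robot touches nothing.
It fails at once if the robot touches a tub, box or tray (more than 0.5 N) (contact force between any of the fingers, the arm and soup above 0.5 N or contact force between any of the fingers, the arm and sauce above 0.5 N or contact force between any of the fingers, the arm and meal above 0.5 N or contact force between any of the fingers, the arm and packed above 0.5 N or contact force between any of the fingers, the arm and tray_empty above 0.5 N or contact force between any of the fingers, the arm and tray_used above 0.5 N).
It fails at once if a tub or box is moved by more than 8 mm, lifted or tipped (distance of any of soup, sauce, meal, packed from where it was at the start of the episode above 0.008 m or angle between any of soup, sauce, meal, packed's own z axis and vertical above 0.15 rad).
It also fails if it takes over 45 s, if anything falls off the work surface, if the arm or the gripper's body presses on something with over 40 N, if the wrist force passes 120 N, or if a joint passes its speed limit or range.

## Working session

There is one attempt and no reset: what is moved stays moved. The work goes in short steps, each a Python script; the robot and the scene stay as the last script left them, time stands still between calls to the robot, and variables do not carry over. Pictures are saved under pics/ and viewed, and the job is handed in when it is done.

```bash
mkdir -p pics; python3 - <<'E'
from plant import r, vision, models, telemetry
import cv2
for c in ("top","side"):
    cv2.imwrite(f"pics/{c}0.png", vision.snapshot(c)[:,:,::-1]); k=vision.get_calibration(c); print(c,k)
    for n in ("call_top","soup_lid","soup","sauce","meal","tray_empty_mouth","tray_used","packed"):
        print(n,[( [round(float(v),3) for v in d["at"]],round(float(d["score"]),2)) for d in models.mark_of(n,c)[:3]])
print(telemetry.current_t(),telemetry.current_tool_rot(),r.nose_length)
E
```

```text
top {'fx': 461.8552800737252, 'fy': 461.8552800737252, 'cx': 325.6079855034775, 'cy': 209.20393976811306, 'position': array([0.45302657, 0.02013626, 1.11722158]), 'orientation': array([-0.0261424 ,  0.71647514, -0.69583158,  0.04240704])}
call_top [([0.476, -0.088, 0.026], 0.59)]
soup_lid [([0.477, 0.088, 0.105], 0.77), ([0.622, -0.165, 0.013], 0.69), ([0.475, 0.086, -0.002], 0.26)]
soup [([0.475, 0.085, 0.001], 0.9)]
sauce [([0.468, -0.272, -0.002], 0.79)]
meal [([0.451, 0.277, -0.002], 0.65)]
tray_empty_mouth [([0.634, 0.193, 0.07], 0.84)]
tray_used []
packed [([0.622, -0.166, 0.013], 0.91)]
side {'fx': 498.99787967110257, 'fy': 498.99787967110257, 'cx': 312.62334600065077, 'cy': 203.182363551468, 'position': array([ 0.38100069, -0.88668181,  0.87570457]), 'orientation': array([-0.41016352,  0.90673124, -0.0912766 ,  0.03567801])}
call_top []
soup_lid [([0.473, 0.09, 0.104], 0.61)]
soup []
sauce [([0.466, -0.271, 0.001], 0.86), ([0.452, 0.276, -0.0], 0.5), ([0.474, 0.088, 0.104], 0.22)]
meal [([0.454, 0.278, 0.002], 0.75)]
tray_empty_mouth [([0.638, 0.191, 0.07], 0.6)]
tray_used [([0.473, 0.086, 0.105], 0.49)]
packed [([0.624, -0.163, 0.015], 0.78)]
0.9 [-2.94464132e-05  8.41902218e-01  5.39630105e-01  5.86196279e-05] 0.025
```

View pics/top0.png

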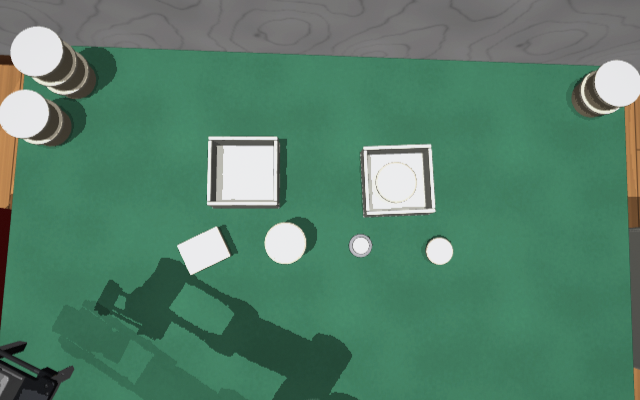

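View pics/side0.png

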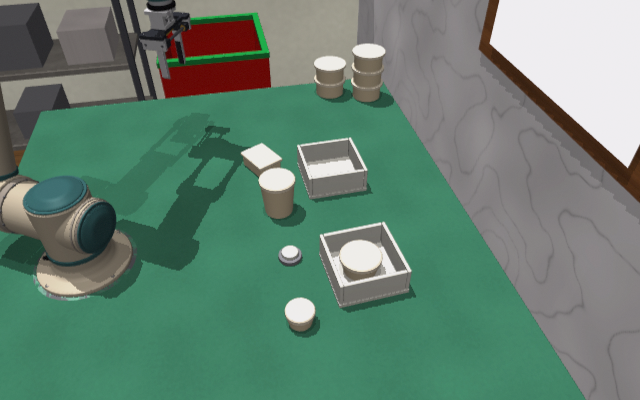

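The top view shows the soup lid at about (285,243), the button at (361,246), the empty tray at (243,172) and the tray with the bowl at (398,180). The side view agrees. Next I'll check the network's points against the pixels.

```bash
cat > h.py <<'E'
from plant import vision
import numpy as np
from scipy.spatial.transform import Rotation as R
def ray(c,px,z):
    k=vision.get_calibration(c);q=k["orientation"];M=R.from_quat(np.r_[q[1:],q[0]]).as_matrix()
    d=M@np.array([(px[0]-k["cx"])/k["fx"],(px[1]-k["cy"])/k["fy"],1]);p=np.array(k["position"]);return p+d*(z-p[2])/d[2]
E
python3 - <<'E'
from h import *
from plant import r,models,inverse_kinematics,gripper_to,telemetry
for n,c,p,z in [("call","top",(361,246),.022),("call","side",(290,253.5),.022),("soup","top",(285.5,243.5),.105),("soup","side",(277.5,180),.105),("tray","top",(243,171.5),.07),("tray","side",(332,158),.07)]:
    print(n,c,ray(c,p,z).round(3))
for c in("top","side"): print([(d["at"],d["score"]) for d in models.mark_of("call_top",c)])
for p in [(.476,-.088,.041),(.475,.088,.171),(.636,.192,.136)]: print(inverse_kinematics(p,[0,1,0,0]))
E
```

```text
call top [ 0.475 -0.09   0.022]
call side [ 0.475 -0.097  0.022]
soup top [0.474 0.084 0.105]
soup side [0.476 0.076 0.105]
tray top [0.636 0.189 0.07 ]
tray side [0.639 0.184 0.07 ]
[([0.4763, -0.088, 0.0257], 0.59)]
[]
[-3.26674479e-01  3.32300514e-01  1.96809202e+00 -4.44089210e-16
  8.41200118e-01 -3.26674479e-01]
[ 3.90267329e-02  1.81781543e-01  1.78949078e+00 -4.44089210e-16
  1.17032033e+00  3.90267329e-02]
[ 1.88532846e-01  4.67784028e-01  1.44339002e+00 -4.44089210e-16
  1.23041860e+00  1.88532846e-01]
```

The measurements agree to within a few mm; my hand-picked side pixels are off by up to 10 mm. Now I'll press the button.

```bash
python3 - <<'E'
from h import *
from plant import r,gripper_to,telemetry as t
import cv2
gripper_to(0.0)
b=(.475,-.090)
r.move_l([*t.current_ee_pos()[:2],.26]); 
r.move_l([b[0],b[1],.26],rot=[0,1,0,0],vel=.2)
r.move_l([b[0],b[1],.065],vel=.12)
print(t.current_t(),t.current_ee_pos(),t.current_opening(),t.current_wrist_force())
cv2.imwrite("pics/pre.png",vision.snapshot("side")[150:350,180:440,::-1].repeat(3,0).repeat(3,1))
E
```

```text
7.975 [ 0.47547243 -0.0901444   0.06554355] 0.00047186558346118624 [-0.40464394  0.03080546  0.17464743]
```

View pics/pre.png

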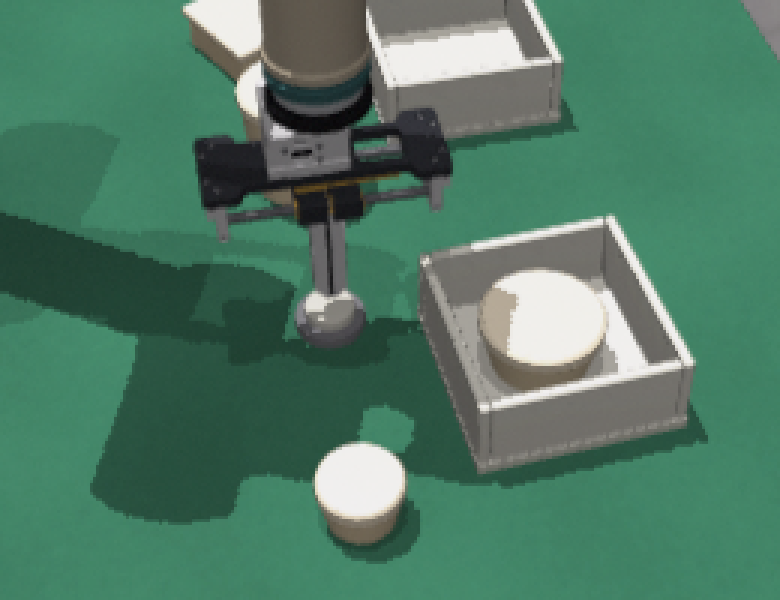

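The closed fingers are just above the button cap, at crop (330,290). The finger-rail ends hang below the body at crop (437,208) and (223,238), and the right one is near the used tray. I'll check how much clearance they have.

```bash
python3 - <<'E'
from h import *
k=vision.get_calibration("side")["position"]
for p in [(325.7,219.3),(254.3,229.3),(290,247)]:
    a=ray("side",p,0.);d=a-k
    for y in (-.10,-.09,-.08): print(p,(k+d*(y-k[1])/d[1]).round(3))
E
```

```text
(325.7, 219.3) [ 0.559 -0.1    0.118]
(325.7, 219.3) [ 0.561 -0.09   0.108]
(325.7, 219.3) [ 0.563 -0.08   0.098]
(254.3, 229.3) [ 0.4   -0.1    0.118]
(254.3, 229.3) [ 0.401 -0.09   0.109]
(254.3, 229.3) [ 0.401 -0.08   0.099]
(290, 247) [ 0.476 -0.1    0.047]
(290, 247) [ 0.477 -0.09   0.036]
(290, 247) [ 0.478 -0.08   0.026]
```

The rail ends would come within about 11 mm of the used tray's rim. I'll raise the tool and turn it 45° so the long axis points between the trays, then press.

```bash
python3 - <<'E'
from h import *
from plant import r,gripper_to,telemetry as t
q=[0,np.cos(np.pi/8),np.sin(np.pi/8),0]
b=(.475,-.090)
r.move_l([*b,.15],vel=.15)
r.move_to([*b,.15],q)
r.move_l([*b,.055],vel=.1)
f0=t.current_wrist_force(); print(t.current_t(),t.current_ee_pos(),f0)
g=r.move_l([*b,.0395],vel=.02,guard=12)
print(g,t.current_ee_pos(),t.current_wrist_force()-f0)
r.hold(.3); print(t.current_t(),t.current_ee_pos(),t.current_wrist_force()-f0)
E
```

```text
10.6167 [ 0.47551116 -0.09015653  0.055468  ] [-0.3859504   0.05660128  0.37978979]
True [ 0.47521613 -0.09008261  0.04122518] [-0.27718089 -0.59444256  6.08194352]
11.6167 [ 0.47524397 -0.09009677  0.04124907] [-0.59192459  0.13095608  5.47745718]
```

The button bottomed out: fingertips at z ≈ 0.016 and 5.5 N, after the 12 N stop. Now I'll let it go and point at the soup.

```bash
python3 - <<'E'
from h import *
from plant import r,telemetry as t,models
import cv2
b=(.475,-.090)
r.move_l([*b,.26],vel=.15)
r.move_l([.475,.086,.26],vel=.15)
r.move_l([.475,.086,.166],vel=.1)
r.hold(2.3); print(t.current_t(),t.current_ee_pos())
cv2.imwrite("pics/soup.png",vision.snapshot("side")[:,:,::-1])
print([(d["at"],d["score"]) for d in models.mark_of("soup_lid","side")])
E
```

```text
17.9417 [0.47497678 0.08600891 0.16601408]
[([0.472, 0.0874, 0.1032], 0.65), ([0.4747, -0.0866, 0.0266], 0.57)]
```

View pics/soup.png

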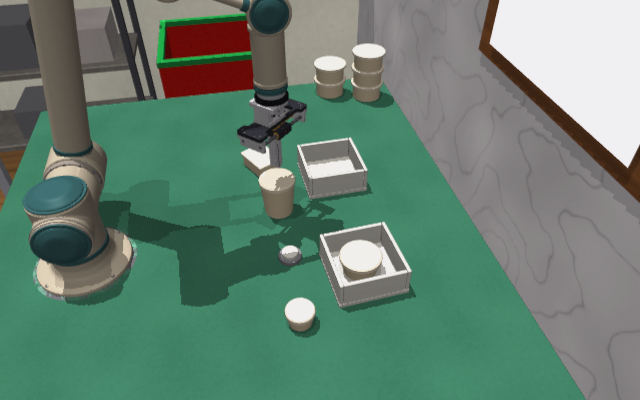

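The fingertips are above the soup lid at about (277,172). The button at (290,253) is up and nothing has moved. Next is the empty tray.

```bash
python3 - <<'E'
from h import *
from plant import r,telemetry as t,models
import cv2
r.move_l([.475,.086,.24],vel=.15)
r.move_l([.636,.190,.24],vel=.15)
r.move_l([.636,.190,.136],vel=.1)
r.hold(.5); print(t.current_t(),t.current_ee_pos(),t.current_wrist_force(),abs(t.current_dq()).max())
cv2.imwrite("pics/tray.png",vision.snapshot("side")[:,:,::-1])
for n in("soup_lid","sauce","meal","packed","call_top","tray_empty_mouth"): print(n,[(d["at"],d["score"]) for d in models.mark_of(n,"side")[:2]])
E
```

```text
21.8 [0.63599431 0.18998401 0.13603883] [-0.09992598  0.28308289 -0.5786474 ] 0.002229867767783789
soup_lid [([0.4737, 0.0869, 0.1024], 0.93)]
sauce [([0.4649, -0.2704, 0.001], 0.77), ([0.4746, -0.0883, 0.0273], 0.53)]
meal [([0.4485, 0.2783, 0.0004], 0.93)]
packed [([0.6241, -0.16, 0.0113], 0.95), ([0.4758, -0.0836, 0.0272], 0.27)]
call_top [([0.4738, -0.0862, 0.0267], 0.67), ([0.4716, 0.0904, -0.0022], 0.57)]
tray_empty_mouth [([0.6366, 0.1874, 0.0683], 0.6)]
```

View pics/tray.png

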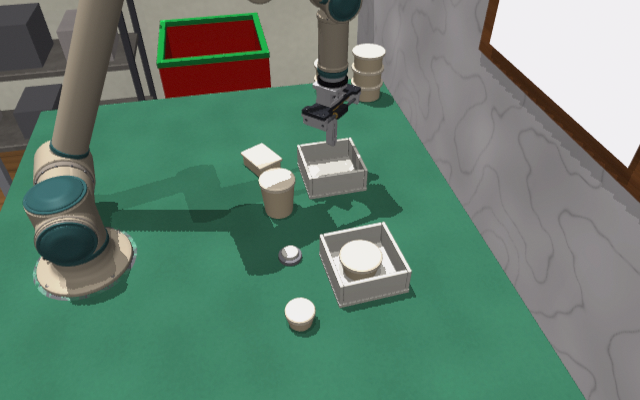

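The closed fingers are over the middle of the empty tray, with the tips at about (332,142). All the containers are where they started, so I'll hand it in.

```bash
python3 - <<'E'
from plant import r
r.sign_off()
E
```

```text
the job is handed in; nothing more can be done
```

I pressed and released the call button, pointed at the soup tub, then at the empty tray, and handed the job in there still pointing. The clock read about 22 s at my last check; the hand-in gives no verdict.

- **Button:** the 12 N stop tripped as it reached the bottom, with the fingertips at z ≈ 0.016 m (about 5.8 mm of travel) and 5.5 N held. Afterwards it looked up again in the picture.
- **Soup tub:** I held the fingertips about 36 mm above the middle of the lid (grasp point about 55 mm) for 2.3 s.
- **Empty tray:** the fingertips finished about 41 mm above the rim (grasp point about 60 mm), within about 5 mm of the measured middle.
- **Containers:** the last network readings put every tub and box within 7 mm of its first reading. The largest shift was 6.6 mm for the packed bowl, read from two different cameras. The network is only good to about 4 mm, and the pictures show nothing moved. The wrist force at the end was under 1 N.

**Disagreements:**
- Positions from my hand-picked side-view pixels were up to about 10 mm off the network's, so I used the top view and network values.
- The network put the button's top at z ≈ 0.026 m instead of 0.022 m, within its error.
- I turned the gripper 45° before pressing, because its rail ends would have come within about 11 mm of the used tray's rim.

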